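# Load the lamp-holder drilling jig and hold its spring carriage at the mark

## Task

Stand one brass lamp-holder shell upright and fully down in each of the two pockets of the blue spring-return carriage and let go of them; leave the black shell and everything else on the bench where it is. Then pull the carriage out by its black handle until its black pointer is over the red mark on the rail, without ever letting it fly back, and finish while still holding it there by the handle for drilling.

Things in the scene. Friction and masses are not known exactly. Their poses are not given: they have to be found in the camera images.
- shell_a: brass lamp-holder shell, loose, standing upright: plain cylinder 30 mm in diameter up to 53 mm, then a short cone to 22 mm at 61 mm, and a 12 mm steel spigot up to 68 mm; 60 to 130 g; origin at the centre of its underside, z up along its axis; the two brass shells are alike and may go in either pocket
- shell_b: second brass shell, same as shell_a
- shell_black: a shell of the same shape and size but black, standing among the brass ones; leave alone
- jig: fixed drilling jig, yaw varies: plywood base 290 mm (x, -190 to +100) by 210 mm (y), 12 mm thick; two aluminium rails 22 mm wide along its x, centred at y = +-90 mm, tops at 30 mm above the bench; a grey spring housing 160 mm wide, x = 55 to 95 mm, 52 mm high, at the far end, its two tubes reaching to x = 145 mm. Origin on the bench below the midpoint of the two pockets when the carriage is home; the carriage is pulled out along the jig's -x, towards the robot
- carriage (a joint): how far the blue carriage is pulled out along the jig's -x: 0 home (it rests there against its stop), 0.095 m fully out. The spring always pulls it home: 4.2 N at home plus 70 N per m of travel, light damping and 0.3 N friction; nothing latches it. The carriage is a blue block 75 mm (x) by 150 mm (y), its top 42 mm above the bench, with two round pockets 34 mm in diameter (2 mm chamfer) and 18 mm deep, 80 mm apart along y
- pocket_left (a point): centre of the floor of the pocket at the jig's +y side, 24 mm above the bench, 18 mm below the carriage's top; moves with the carriage, axes parallel to the jig's
- pocket_right (a point): the same for the pocket at the jig's -y side
- handle (a point): black round bar of the carriage's pull handle, 16 mm thick, 116 mm long along the jig's y; this point is the middle of the bar, 65 mm above the bench, 85 mm in front (jig -x) of the pockets' line; moves with the carriage, axes parallel to the jig's. It is held by two thin steel arms 10 mm thick at y = +-50 mm that slope down to the blue block, so between them fingers can reach round the bar from above, in front and behind
- pointer (a point): tip centre of the thin black pointer bar (2 mm) on the carriage, over the +y rail, 36 mm above the bench; at the pockets' line, moves with the carriage
- mark: red mark clipped on the top of the +y rail, 12 mm wide along the jig's x, differently placed from time to time: 35 to 65 mm out from where the pointer is at home; fixed; origin at the centre of the band at the rail's top, axes parallel to the jig's
- washer: loose steel washer, 40 mm outside, 24 mm hole, 6 mm thick, lying flat; origin at the centre of its underside; leave alone
- strip: loose dark wooden strip 200 x 18 x 10 mm, lying along its x; origin at the centre of its underside; leave alone
- lamp_body_r: loose turned wooden lamp body, pale wood, flared foot 130 mm in diameter, neck 64 mm, 200 mm tall, upright; origin at the centre of its underside; leave alone
- glue: loose yellow bottle with red cap, 56 mm in diameter, 150 mm tall, upright; origin at the centre of its underside; leave alone
- screwdriver: loose screwdriver with green handle, lying along its x; leave alone
There are look-alikes about, which are no part of the job. Leave any green, pink or white look-alike of the shell_a alone.

How it is judged:
On the way:
1. both brass shells stand down in the two pockets, released, with the carriage still home ((((distance between shell_a and pocket_left below 0.007 m and angle between shell_a's own z axis and vertical below 0.15 rad) and (distance between shell_b and pocket_right below 0.007 m and angle between shell_b's own z axis and vertical below 0.15 rad)) or ((distance between shell_a and pocket_right below 0.007 m and angle between shell_a's own z axis and vertical below 0.15 rad) and (distance between shell_b and pocket_left below 0.007 m and angle between shell_b's own z axis and vertical below 0.15 rad))) and contact force between each of shell_a, shell_b and the fingers below 0.3 N and value of joint carriage below 0.008 m), for 0.2 s.
At the end, for the whole second after the job is handed in: A brass shell in each pocket (underside within 7 mm of the pocket floor's centre, tilt under 0.15 rad, fingers off it), pointer within 6 mm of the red mark's middle, carriage still (under 0.02 m/s), fingers holding the handle with more than 1.5 N ((((distance between shell_a and pocket_left below 0.007 m and angle between shell_a's own z axis and vertical below 0.15 rad) and (distance between shell_b and pocket_right below 0.007 m and angle between shell_b's own z axis and vertical below 0.15 rad)) or ((distance between shell_a and pocket_right below 0.007 m and angle between shell_a's own z axis and vertical below 0.15 rad) and (distance between shell_b and pocket_left below 0.007 m and angle between shell_b's own z axis and vertical below 0.15 rad))) and contact force between each of shell_a, shell_b and the fingers below 0.3 N and x of pointer in the frame of mark between -0.006 and 0.006 m and velocity of joint carriage between -0.02 and 0.02 m/s and contact force between handle_bar and the fingers above 1.5 N); the arm keeps its last pose, push and grip.
It fails at once if the carriage flies back (faster than 0.3 m/s towards home) (velocity of joint carriage below -0.3 m/s).
It fails at once if the black shell or another loose bystander is moved by more than 30 mm (distance of any of shell_black, washer, strip, lamp_body_r, glue, screwdriver from where it was at the start of the episode above 0.03 m).
It also fails if it takes over 72 s, if anything falls off the work surface, if the arm or the gripper's body presses on something with over 40 N, if the wrist force passes 120 N, or if a joint passes its speed limit or range.

## Robot

A 7-joint arm with a two-finger parallel gripper is mounted at the origin on the work surface. World frame = base frame: x ahead of the robot, y to its left, z up, the work surface at z = 0. Lengths are in m, angles in rad, forces in N, time in s.
With the tool pointing down it reaches from about 0.425 to 0.875 m from the base axis. Payload 4.7 kg.
Tool frame: the origin (TCP) lies at the very end of the fingers, on their centre line; the grasp point (between the pads) lies 19 mm behind it; z points along the fingers, y is the line along which they close (so a half turn about z gives the same grasp; the last joint's range is limited). The gripper opens to 87 mm and grips with 3 to 60 N. Pads are 19 mm wide; open, the fingers measure 117 mm over their backs; the gripper's body (75 mm by 190 mm) begins 51 mm behind the grasp point.
Start: joints at [-1.286, 0.321, -0.07, 1.45, 0.023, 1.371, -0.057], TCP at [0.174, 0.626, 0.223] pointing down, gripper open.
Joint ranges: [-2.86, 2.86], [-0.3, 2.09], [-1.38, 1.24], [0.06, 2.45], [-1.56, 4.7], [0.09, 2.05], [-2.69, 2.69]. Speed limits (rad/s): [2.57, 2.57, 3.14, 3.14, 3.14, 3.14, 3.14].

## Interface

Orientations are given as a rotation vector (axis times angle).
In Python, from bench import ctrl, imaging, ticket gives the robot as it stands.
- The arm moves only by the tool jog_arm, never from a script. Its argument "rows" is text: rows parted by semicolons, each of 7 numbers parted by spaces: the shift along the tool's x, y, z in cm, then the turn, a rotation vector about the tool's x, y, z in rad, then the closure, from -1 (fully open) to 1 (shut), so that 0 is half open. A call has 1 to 5 rows; each row shifts and turns the commanded pose from where the row before left it, along the tool's axes as they then stand; what a row does not reach is not made up. A row lasts 1/8 s, in which the tool goes at most 62.5 mm and 10.7 degrees, less where a joint would pass 70% of its speed; a pose out of reach is approached as far as the arm can. A call with a gripper value outside its range is refused whole. The fingers move at their own pace and stop on an object; "force" is the grip in N (left out, the last holds). Time passes only in rows, so rows that do not move let the fingers close. It gives the time, the measured TCP pose, the force, the opening and the grip force at its end, in the units of the state.
- ctrl.get_state(): the state, without advancing time (a new reading comes with each control period).
- imaging.get_image(name): name is "scene" or "top" or "wrist"; returns a dict with "img" (384x512x3 uint8, blue, green, red), "vertical_fov" (degrees; the focal length in pixels is half the picture's height over the tangent of half this angle, whatever the lens; pixels are square), "cx", "cy" (the principal point, pixels), "origin" and "orientation" of the camera in the world. Camera axes: x right, y down, z forward; pixel columns grow to the right and rows downward; lengths in m; the calibration is good to about 2 mm. A picture is of the moment at which its call begins. There is no depth.
- ticket.close_job(): hands the job in; it is judged then, once.
The state is a dict: "time": time; "joint_positions": joint angles; "qd": joint speeds; "joint_torque": joint torques, N m; "position": TCP position; "tool_rot": TCP orientation; "ft_force": force on the tool from outside, world axes, zero at the start; "torque": the same for the moment, N m; "grip_width": opening from 0.0 (shut) to 1.0 (fully open); "grip_force": force on a finger pad.
Only numpy, scipy, OpenCV 4.12 (cv2) and the standard library are available. Lean on these libraries where they do the work, as an engineer would, in place of code of your own. Each camera call takes 0.05 s, during which the arm holds its last target. There are 200 camera calls.

## Working session

There is one attempt and no reset: what is moved stays moved. The work goes in short steps, Python scripts to look and compute and a tool call to move; the robot and the scene stay as the last step left them, time stands still between calls to the robot, and variables do not carry over. Pictures are saved under pics/ and viewed, at most 10 in all, crops included, and the job is handed in when it is done.

Besides the shell and the picture viewer there is one more tool, called after ">>>" by a JSON object that holds its "api" and its "payload". jog_arm: Moves the arm, as the interface text tells. Its arguments: {"type":"object","properties":{"rows":{"type":"string"},"force":{"type":"number"}},"required":["rows"]}

```bash
mkdir -p pics; python3 - <<'E'
from bench import ctrl, imaging
import cv2,numpy as np,pickle
s=ctrl.get_state();print(s)
d={}
for n in("scene","top"):
    r=imaging.get_image(n);d[n]=r;cv2.imwrite(f"pics/{n}0.png",r["img"]);print(n,{k:v for k,v in r.items() if k!="img"})
pickle.dump(d,open("d0.pkl","wb"))
E
```

```text
{'time': 0.0, 'joint_positions': array([-1.28590556,  0.3218252 , -0.07008867,  1.45165254,  0.02259364,
        1.37079432, -0.05690238]), 'qd': array([ 1.21536116e-03,  1.74456542e-03, -2.01501446e-03,  1.07899688e-03,
       -2.08914223e-05, -1.09552553e-03,  1.86113756e-04]), 'joint_torque': array([-2.83140635e-04, -4.91278768e+01, -4.03975379e-01, -3.12532032e+01,
       -6.38216198e-02,  4.38560452e-02,  1.75396112e-04]), 'position': array([0.17376875, 0.62577801, 0.22147139]), 'tool_rot': array([-4.23989159e-01, -3.11268120e+00,  2.96086340e-03]), 'ft_force': array([-0.47255195,  0.14043887, -0.14346847]), 'torque': array([0.04733998, 0.02738736, 0.00876138]), 'grip_force': 0.0, 'grip_width': 0.9933752507750341}
scene {'vertical_fov': 54.66983801158995, 'cx': 248.9469846712495, 'cy': 196.78562995554304, 'origin': array([1.22199329, 0.50809011, 0.67813444]), 'orientation': array([-1.0699472 , -2.219087  ,  1.16459693])}
top {'vertical_fov': 46.81713489340496, 'cx': 258.80709573216626, 'cy': 192.53158803034228, 'origin': array([ 0.33467949, -0.04080233,  1.37696718]), 'orientation': array([-2.14419727,  2.16553208, -0.15132861])}
```

View pics/top0.png

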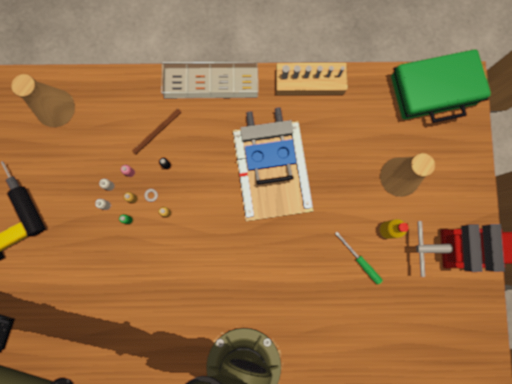

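View pics/scene0.png

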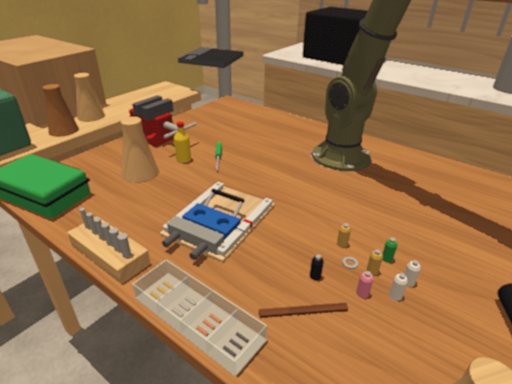

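The top view shows the jig around (275,165), with the blue carriage at (271,154), the handle at (274,181) and the red mark at (243,174). The brass shells are at about (130,197) and (165,212), the black one at (165,163) and the washer at (151,195). In the scene view the brass shells are at (343,235) and (375,262).

```bash
cat > h.py <<'E'
import numpy as np,cv2
from scipy.spatial.transform import Rotation as R
def f(r): return r["img"].shape[0]/2/np.tan(np.radians(r["vertical_fov"])/2)
def ray(r,p):
    v=np.array([(p[0]-r["cx"])/f(r),(p[1]-r["cy"])/f(r),1.]); v=R.from_rotvec(r["orientation"]).as_matrix()@v
    return r["origin"],v/np.linalg.norm(v)
def plane(r,p,z):
    o,v=ray(r,p); return o+v*(z-o[2])/v[2]
def proj(r,P):
    c=R.from_rotvec(r["orientation"]).as_matrix().T@(np.array(P)-r["origin"]); return np.array([r["cx"],r["cy"]])+f(r)*c[:2]/c[2]
def tri(r1,p1,r2,p2):
    o1,a=ray(r1,p1);o2,b=ray(r2,p2)
    t=np.linalg.lstsq(np.c_[a,-b],o2-o1,rcond=None)[0]; q1=o1+a*t[0];q2=o2+b*t[1]
    return (q1+q2)/2,np.linalg.norm(q1-q2)
def blobs(img,lo,hi,box,amin=15):
    x0,y0,x1,y1=box; m=cv2.inRange(cv2.cvtColor(img,cv2.COLOR_BGR2HSV),lo,hi); k=np.zeros_like(m);k[y0:y1,x0:x1]=m[y0:y1,x0:x1]
    n,l,s,c=cv2.connectedComponentsWithStats(k); return [(c[i].round(2),s[i],np.argwhere(l==i)[:,::-1]) for i in range(1,n) if s[i][4]>=amin]
E
python3 - <<'E'
import pickle;from h import *
d=pickle.load(open("d0.pkl","rb"));t,s=d["top"],d["scene"]
for n,r,bx in(("top",t,(230,115,320,225)),("scene",s,(155,175,280,265))):
    for nm,lo,hi in(("blue",(100,120,60),(120,255,255)),("red",(0,190,120),(5,255,255)),("red2",(172,150,100),(180,255,255))):
        for b in blobs(r["img"],lo,hi,bx,5):
            print(n,nm,b[0],b[1]); 
            if nm=="blue" and b[1][4]>100: print(cv2.minAreaRect(b[2].astype(np.float32)))
for nm,p in(("a",(130,197)),("b",(165,212))): print(nm,"hsv",cv2.cvtColor(t["img"],cv2.COLOR_BGR2HSV)[p[1]-1:p[1]+2,p[0]].tolist(),plane(t,p,.06))
c1=cv2.resize(t["img"][145:230,90:190],None,fx=5,fy=5,interpolation=cv2.INTER_CUBIC)
c2=cv2.resize(t["img"][105:225,225:325],None,fx=5,fy=5,interpolation=cv2.INTER_CUBIC)[:600]
c3=cv2.resize(s["img"][215:305,300:430],None,fx=5,fy=5,interpolation=cv2.INTER_CUBIC)
cv2.imwrite("pics/c1.png",c1);cv2.imwrite("pics/c2.png",c2);cv2.imwrite("pics/c3.png",c3)
E
```

```text
top blue [270.22 154.63] [ 246  141   50   29 1075]
((270.3899841308594, 154.72999572753906), (23.05168342590332, 47.23473358154297), 81.8698959350586)
scene blue [211.97 218.76] [183 204  57  34 904]
((211.1915283203125, 218.08047485351562), (52.51022720336914, 22.797460556030273), 25.97439193725586)
a hsv [[19, 154, 191], [19, 164, 194], [20, 174, 191]] [0.50242881 0.33504427 0.06      ]
b hsv [[19, 136, 197], [20, 151, 198], [20, 169, 195]] [0.45644597 0.22979958 0.06      ]
```

View pics/c1.png

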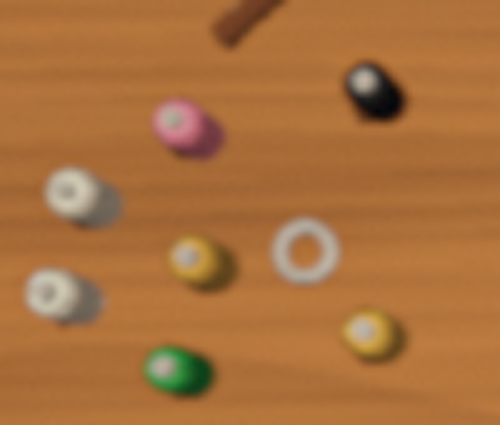

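View pics/c2.png

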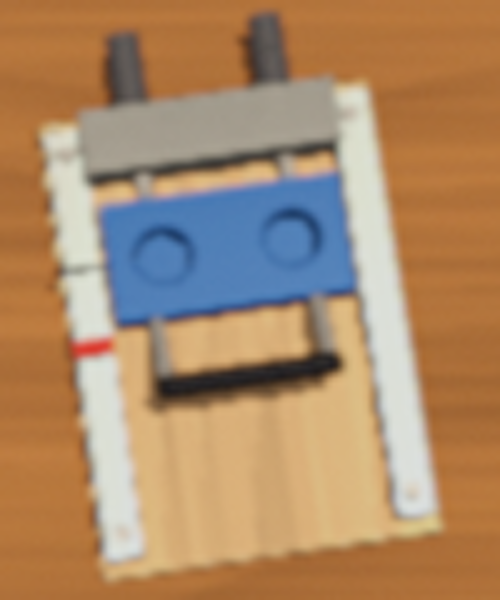

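View pics/c3.png

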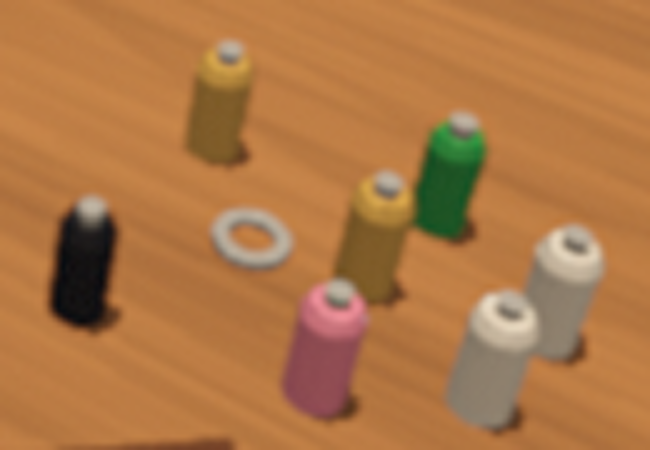

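Crop c1 shows the spigot tips at (187,256) and (362,330). In c3 the same tips are at (388,185) and (230,50). In c2 the pockets are at (163,256) and (291,239), the mark at (93,348), the pointer at (80,269) and the handle's middle at (250,373). The left brass shell stands close to the pink, green and white ones.

```bash
python3 - <<'E'
import pickle;from h import *
np.set_printoptions(precision=4,suppress=True)
d=pickle.load(open("d0.pkl","rb"));t,s=d["top"],d["scene"]
u=lambda X,o:(np.array(X)+.5)/5-.5+o
A=np.array((90,145));B=np.array((225,105));C=np.array((300,215))
for n,p,q in(("a",(187,256),(388,185)),("b",(362,330),(230,50)),("blk",(365,80),(92,208)),("green",(163,366),(463,123)),("pink",(175,119),(340,291)),("w1",(67,190),(576,238)),("w2",(49,293),(511,304))):
    print(n,tri(t,u(p,A),s,u(q,C)),plane(t,u(p,A),.067)[:2],plane(s,u(q,C),.067)[:2])
print("washer",plane(t,u((305,251),A),.003),plane(s,u((252,239),C),.006))
L=plane(t,u((163,254),B),.042);Rr=plane(t,u((291,237),B),.042);print("pockets",L,Rr,np.linalg.norm(L-Rr))
y=(L-Rr)/np.linalg.norm(L-Rr);x=np.array([y[1],-y[0],0]);print("x",x,"yaw",np.arctan2(x[1],x[0]))
c=plane(t,(270.3,154.6),.042);print("blue c",c)
for P in("img",):
  bl=blobs(t["img"],(100,120,60),(120,255,255),(230,115,320,225),100)[0][2].astype(np.float32)
  bx=cv2.boxPoints(cv2.minAreaRect(bl));q=[plane(t,p,.042) for p in bx];print(np.array(q),[np.linalg.norm(q[i]-q[i-1]) for i in range(4)])
  bl=blobs(s["img"],(100,120,60),(120,255,255),(155,175,280,265),100)[0][2].astype(np.float32)
  hull=cv2.approxPolyDP(cv2.convexHull(bl.astype(np.int32)),3,True)[:,0];print("scene hull",hull.tolist(),np.array([plane(s,p,.042)[:2] for p in hull]))
m=plane(t,u((93,348),B),.031);pt=plane(t,u((80,269),B),.036);h=plane(t,u((250,373),B),.07)
O=(L+Rr)/2
for n,P in(("mark",m),("ptr",pt),("handle",h)): print(n,P,"jig",(P-O)@x,(P-O)@y)
E
```

```text
a (array([0.5053, 0.3429, 0.0653]), np.float64(0.0007733548684158091)) [0.5052 0.3421] [0.507  0.3437]
b (array([0.4599, 0.2374, 0.0673]), np.float64(0.0003727203692402595)) [0.46   0.2373] [0.4595 0.2374]
blk (array([0.6106, 0.2393, 0.0666]), np.float64(0.0019180801549533763)) [0.6109 0.2384] [0.6104 0.2403]
green (array([0.4397, 0.3548, 0.0668]), np.float64(0.0009014930901590909)) [0.4398 0.3543] [0.4397 0.3552]
pink (array([0.5878, 0.3531, 0.0664]), np.float64(0.0025611364231960198)) [0.5881 0.3517] [0.5876 0.3543]
w1 (array([0.5361, 0.418 , 0.1003]), np.float64(0.02965669114231234)) [0.5456 0.4147] [0.4866 0.4265]
w2 (array([0.4932, 0.4235, 0.0267]), np.float64(0.028234536731853818)) [0.4839 0.4231] [0.5472 0.4175]
washer [0.516  0.2873 0.003 ] [0.5181 0.2888 0.006 ]
pockets [ 0.6298 -0.0463  0.042 ] [ 0.6398 -0.1251  0.042 ] 0.07947819434824717
x [0.9921 0.1253 0.    ] yaw 0.1256609739374335
blue c [ 0.6319 -0.0865  0.042 ]
[[ 0.6576 -0.0101  0.042 ]
 [ 0.6774 -0.1546  0.042 ]
 [ 0.6056 -0.1632  0.042 ]
 [ 0.5861 -0.0197  0.042 ]] [np.float64(0.07214045292330114), np.float64(0.14585074278710464), np.float64(0.072342271430252), np.float64(0.14483421365592247)]
scene hull [[239, 220], [224, 237], [183, 216], [201, 204]] [[ 0.596  -0.0142]
 [ 0.6762  0.0012]
 [ 0.6807 -0.1484]
 [ 0.6072 -0.1499]]
mark [ 0.5735 -0.0026  0.031 ] jig -0.05033808866919325 0.09008128562012248
ptr [0.6222 0.005  0.036 ] jig -0.001166036970949175 0.0915251010353579
handle [ 0.5506 -0.0974  0.07  ] jig -0.08497890507548751 -0.0010677829996367952
```

Triangulated spigot heights are 65–67 mm against 68 mm, and the pocket spacing comes out at 79.5 mm against 80 mm, so both are consistent. The mark lies about 50 mm out. With the tool's y axis radial, one orientation family serves everything. I'll turn first.

>>> {"api": "jog_arm", "payload": {"rows": "0 0 0 0 0 0.17 -0.3;0 0 0 0 0 0.17 -0.3;0 0 0 0 0 0.17 -0.3;0 0 0 0 0 0.17 -0.3;0 0 0 0 0 0 -0.3", "force": 20}}

```text
time: 0.72
position: [0.1738, 0.626, 0.222]
tool_rot: [1.435, 2.794, -0.001]
ft_force: [0.2, 0.3, 0.3]
grip_width: 0.656
grip_force: 0.0
```

```bash
cat > go.py <<'E'
import sys;from h import *;from bench import ctrl
s=ctrl.get_state();M=R.from_rotvec(s["tool_rot"]);T=np.array([float(v) for v in sys.argv[1:4]])
yaw=float(sys.argv[4]) if len(sys.argv)>4 else None
y=M.as_matrix()[:,1];cur=np.arctan2(y[1],y[0]);yaw=cur if yaw is None else yaw
G=R.from_matrix(np.c_[[np.sin(-yaw)*-1*-1,np.cos(yaw),0],[np.cos(yaw),np.sin(yaw),0],[0,0,-1]])
G=R.from_matrix(np.c_[[-np.sin(yaw),np.cos(yaw),0],[np.cos(yaw),np.sin(yaw),0],[0,0,-1]])
print("t",round(s["time"],2),"pos",s["position"].round(4),"yawY",round(cur,3),"shift cm",(M.inv().apply(T-s["position"])*100).round(2),"turn",(M.inv()*G).as_rotvec().round(3),"w",round(s["grip_width"],3),"gf",round(s["grip_force"],1),"ft",s["ft_force"].round(1),"q",s["joint_positions"].round(2))
E
sed -i '/-1\*-1/d' go.py; python3 go.py 0.505 0.3425 0.15 0.60
```

```text
t 0.72 pos [0.1738 0.626  0.222 ] yawY 0.622 shift cm [-42.33  10.4    7.23] turn [-0.001  0.001  0.022] w 0.656 gf 0.0 ft [0.2 0.3 0.3] q [-1.36  0.32  0.02  1.45 -0.01  1.37 -0.71]
```

>>> {"api": "jog_arm", "payload": {"rows": "-5.3 1.3 0.9 0 0 0 -0.3;-5.3 1.3 0.9 0 0 0 -0.3;-5.3 1.3 0.9 0 0 0 -0.3;-5.3 1.3 0.9 0 0 0 -0.3;-5.3 1.3 0.9 0 0 0 -0.3"}}

```text
time: 1.35
position: [0.3818, 0.4471, 0.1773]
tool_rot: [1.432, 2.796, 0.0]
ft_force: [-0.8, 0.4, -0.2]
grip_width: 0.65
grip_force: 0.0
```

>>> {"api": "jog_arm", "payload": {"rows": "-5.3 1.3 0.9 0 0 0 -0.3;-5.3 1.3 0.9 0 0 0 -0.3;-5.3 1.3 0.9 0 0 0.02 -0.3;0 0 0 0 0 0 -0.3;0 0 0 0 0 0 -0.3"}}

```text
time: 1.98
position: [0.5044, 0.3421, 0.1503]
tool_rot: [-1.462, -2.779, 0.0]
ft_force: [0.5, 1.5, 0.4]
grip_width: 0.65
grip_force: 0.0
```

```bash
python3 - <<'E'
from bench import imaging,ctrl
import cv2,pickle
from h import *
r=imaging.get_image("wrist");pickle.dump(r,open("w1.pkl","wb"));cv2.imwrite("pics/w1.png",r["img"]);print(r["origin"],r["orientation"])
for P in((.505,.3425,.068),(.505,.3425,0)): print(proj(r,P))
E
python3 go.py 0.505 0.3425 0.026 0.60
```

```text
[0.46238018 0.40473186 0.31186833] [2.74182074 0.84973418 0.11958796]
[255.25348655 194.46476193]
[255.26412592 177.12503297]
t 2.02 pos [0.5038 0.343  0.1505] yawY 0.603 shift cm [-0.13  0.07 12.45] turn [-0.    -0.001  0.003] w 0.645 gf 0.0 ft [-0.1  0.4  0.2] q [-0.86  0.28  0.26  1.66 -0.08  1.21  0.02]
```

View pics/w1.png

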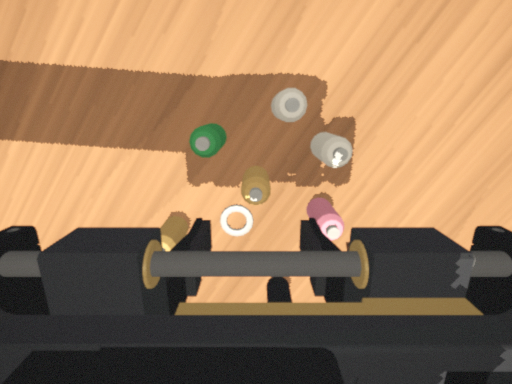

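The wrist view shows the brass spigot at (256,195), which matches my prediction of (255,194.5). Descend and grip.

>>> {"api": "jog_arm", "payload": {"rows": "-0.13 0.07 3.5 0 0 0 -0.3;0 0 3.5 0 0 0 -0.3;0 0 3.5 0 0 0 -0.3;0 0 1.9 0 0 0 -0.3;0 0 0 0 0 0 -0.3"}}

```text
time: 2.65
position: [0.5047, 0.3415, 0.0255]
tool_rot: [-1.462, -2.779, 0.003]
ft_force: [-0.1, 0.6, 0.9]
grip_width: 0.649
grip_force: 0.0
```

>>> {"api": "jog_arm", "payload": {"rows": "0 0 0 0 0 0 0.6;0 0 0 0 0 0 0.6;0 0 0 0 0 0 0.6;0 0 0 0 0 0 0.6;0 0 0 0 0 0 0.6", "force": 20}}

```text
time: 3.28
position: [0.5066, 0.3413, 0.0273]
tool_rot: [1.466, 2.778, 0.002]
ft_force: [-0.8, -0.8, 4.0]
grip_width: 0.339
grip_force: 20.0
```

>>> {"api": "jog_arm", "payload": {"rows": "0 0 -2.5 0 0 0 0.6;0 0 -3.5 0 0 0 0.6;0 0 -3.5 0 0 0.16 0.6;0 0 -3.5 0 0 0.16 0.6;0 0 0 0 0 0.155 0.6"}}

```text
time: 3.9
position: [0.508, 0.3421, 0.1599]
tool_rot: [2.084, 2.35, 0.009]
ft_force: [-0.6, -0.7, -1.0]
grip_width: 0.34
grip_force: 20.0
```

```bash
python3 go.py 0.630 -0.046 0.16 0.13
```

```text
t 3.9 pos [0.508  0.3421 0.1599] yawY 0.12 shift cm [-39.99   7.48  -0.1 ] turn [ 0.005 -0.003 -0.01 ] w 0.34 gf 20.0 ft [-0.6 -0.7 -1. ] q [-0.92  0.28  0.34  1.65 -0.1   1.22 -0.44]
```

>>> {"api": "jog_arm", "payload": {"rows": "-5 0.9 0 0 0 0 0.6;-5 0.9 0 0 0 0 0.6;-5 0.9 0 0 0 0 0.6;-5 0.9 0 0 0 0 0.6;-5 1 0 0 0 0 0.6"}}

```text
time: 4.53
position: [0.5831, 0.0971, 0.1563]
tool_rot: [-2.078, -2.356, -0.0]
ft_force: [1.1, -0.1, -0.3]
grip_width: 0.336
grip_force: 20.0
```

>>> {"api": "jog_arm", "payload": {"rows": "-5 1 0 0 0 0 0.6;-5 1 0 0 0 0 0.6;-5 0.9 0 0.005 0 -0.01 0.6;0 0 0 0 0 0 0.6;0 0 0 0 0 0 0.6"}}

```text
time: 5.15
position: [0.6302, -0.046, 0.156]
tool_rot: [-2.064, -2.363, 0.006]
ft_force: [-0.7, 0.9, -1.0]
grip_width: 0.337
grip_force: 20.0
```

```bash
python3 - <<'E'
from bench import imaging
import cv2,pickle
from h import *
r=imaging.get_image("wrist");pickle.dump(r,open("w2.pkl","wb"))
P=[proj(r,p) for p in((.6298,-.0463,.042),(.6398,-.1251,.042),(.5735,-.0026,.03))];print(np.round(P,1))
im=cv2.resize(r["img"],None,fx=1.5,fy=1.5)
for p in P: cv2.circle(im,tuple(int(v*1.5) for v in p),2,(0,255,255),-1)
cv2.imwrite("pics/w2.png",im)
E
python3 go.py 0.630 -0.046 0.054 0.13
```

```text
[[254.5 186. ]
 [254.  254.8]
 [205.8 135.1]]
t 5.2 pos [ 0.6302 -0.0449  0.1561] yawY 0.137 shift cm [-0.12  0.02 10.21] turn [-0.006 -0.001  0.007] w 0.337 gf 20.0 ft [ 0.1  0.3 -0.6] q [-0.41  0.35  0.55  1.6  -0.19  1.25  0.31]
```

View pics/w2.png

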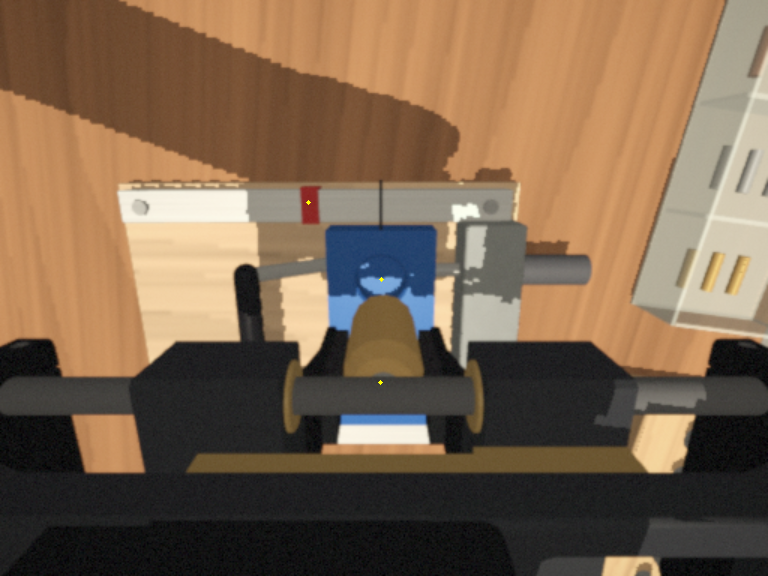

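The wrist view shows the left pocket ring centred at about (382,279) and the red mark at (309,203), both on the predicted yellow dots. Descend to just above the carriage.

>>> {"api": "jog_arm", "payload": {"rows": "-0.08 0 2.5 0 0 0 0.6;0 0 2.5 0 0 0 0.6;0 0 2 0 0 0 0.6;0 0 1 0 0 0 0.6;0 0 0 0 0 0 0.6"}}

```text
time: 5.82
position: [0.6299, -0.0469, 0.076]
tool_rot: [-2.063, -2.364, 0.007]
ft_force: [0.4, -0.2, -0.9]
grip_width: 0.339
grip_force: 20.0
```

```bash
python3 go.py 0.630 -0.046 0.050 0.13; python3 - <<'E'
from bench import imaging
from h import *
import cv2
r=imaging.get_image("scene");t=imaging.get_image("top")
P=[proj(r,p) for p in((.6298,-.0463,.042),(.6298,-.0463,.118),(.6398,-.1251,.042))];print(np.round(P,1))
im=cv2.resize(r["img"][140:250,160:290],None,fx=5,fy=5,interpolation=cv2.INTER_CUBIC)
for p in P: cv2.circle(im,tuple(int((v+.5)*5) for v in (p-[160,140])),2,(0,255,255),-1)
cv2.imwrite("pics/s3.png",im)
E
```

```text
t 5.83 pos [ 0.6299 -0.0469  0.076 ] yawY 0.136 shift cm [0.08 0.04 2.6 ] turn [-0.006 -0.     0.006] w 0.339 gf 20.0 ft [ 0.4 -0.2 -0.9] q [-0.39  0.43  0.53  1.68 -0.23  1.11  0.34]
[[222.2 221.4]
 [221.3 198.8]
 [199.2 212.3]]
```

View pics/s3.png

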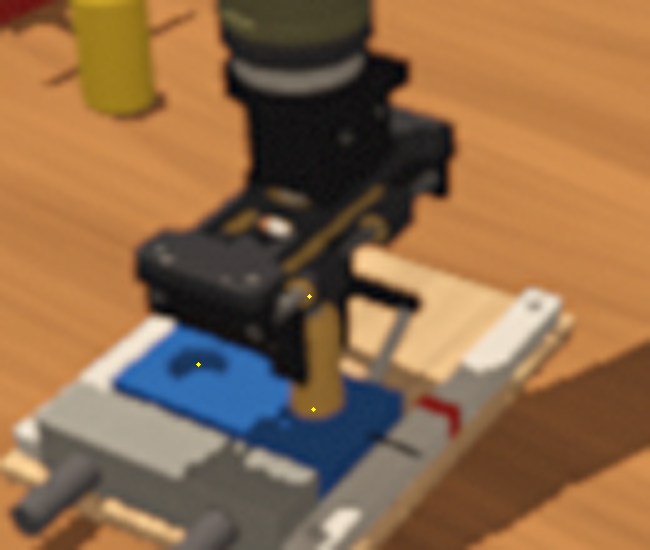

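The scene crop shows the shell's bottom at (317,405), with the pocket marker at (313,410). The shell is roughly over the pocket, about 1 mm towards +y, so I'll nudge it and insert slowly.

>>> {"api": "jog_arm", "payload": {"rows": "-0.08 0 0 0 0 0 0.6;0 0 0.5 0 0 0 0.6;0 0 0.4 0 0 0 0.6;0 0 0.4 0 0 0 0.6;0 0 0 0 0 0 0.6"}}

```text
time: 6.55
position: [0.6299, -0.0481, 0.063]
tool_rot: [-2.064, -2.363, 0.007]
ft_force: [-0.9, -1.2, -0.9]
grip_width: 0.338
grip_force: 20.0
```

>>> {"api": "jog_arm", "payload": {"rows": "0 0 0.4 0 0 0 0.6;0 0 0.4 0 0 0 0.6;0 0 0.3 0 0 0 0.6;0 0 0 0 0 0 0.6;0 0 0 0 0 0 0.6"}}

```text
time: 7.18
position: [0.6303, -0.0482, 0.0526]
tool_rot: [-2.064, -2.364, 0.006]
ft_force: [0.1, 0.5, -1.2]
grip_width: 0.338
grip_force: 20.0
```

>>> {"api": "jog_arm", "payload": {"rows": "0 0 0.15 0 0 0 0.6;0 0 0.1 0 0 0 0.6;0 0 0 0 0 0 0.6"}}

```text
time: 7.55
position: [0.6304, -0.0483, 0.0513]
tool_rot: [-2.065, -2.364, 0.005]
ft_force: [-2.3, -0.7, 6.9]
grip_width: 0.342
grip_force: 20.0
```

>>> {"api": "jog_arm", "payload": {"rows": "0 0 0 0 0 0 -0.2;0 0 0 0 0 0 -0.2;0 0 0 0 0 0 -0.2;0 0 0 0 0 0 -0.2;0 0 0 0 0 0 -0.2"}}

```text
time: 8.18
position: [0.6302, -0.0482, 0.05]
tool_rot: [-2.064, -2.364, 0.006]
ft_force: [0.1, 0.6, -1.1]
grip_width: 0.603
grip_force: 0.0
```

>>> {"api": "jog_arm", "payload": {"rows": "0 0 -2 0 0 0 -0.3;0 0 -3 0 0 0 -0.3;0 0 -4 0 0 0 -0.3;0 0 -2 0 0 0 -0.3;0 0 0 0 0 0 -0.3"}}

```text
time: 8.8
position: [0.6319, -0.0482, 0.1622]
tool_rot: [-2.066, -2.366, 0.001]
ft_force: [-0.4, 0.4, -0.1]
grip_width: 0.648
grip_force: 0.0
```

```bash
python3 go.py 0.460 0.2372 0.16 0.13; python3 - <<'E'
from bench import imaging
from h import *
import cv2,pickle
r=imaging.get_image("scene");w=imaging.get_image("wrist");pickle.dump((r,w),open("d4.pkl","wb"))
P=[(.6298,-.0463,.092),(.6298,-.0463,.078)]
im=cv2.resize(w["img"][60:340,100:420],None,fx=1.2,fy=1.2);q=cv2.resize(r["img"][170:250,165:245],None,fx=4.2,fy=4.2,interpolation=cv2.INTER_CUBIC)
for p in P:
    cv2.circle(im,tuple(int(v*1.2) for v in proj(w,p)-[100,60]),2,(0,255,255),-1);cv2.circle(q,tuple(int((v+.5)*4.2) for v in proj(r,p)-[165,170]),2,(0,255,255),-1)
cv2.imwrite("pics/w4.png",np.hstack([im,q]))
E
```

```text
t 8.8 pos [ 0.6319 -0.0482  0.1622] yawY 0.135 shift cm [ 30.6  -13.19   0.23] turn [-0.001  0.     0.005] w 0.648 gf 0.0 ft [-0.4  0.4 -0.1] q [-0.4   0.35  0.55  1.59 -0.19  1.25  0.31]
```

View pics/w4.png

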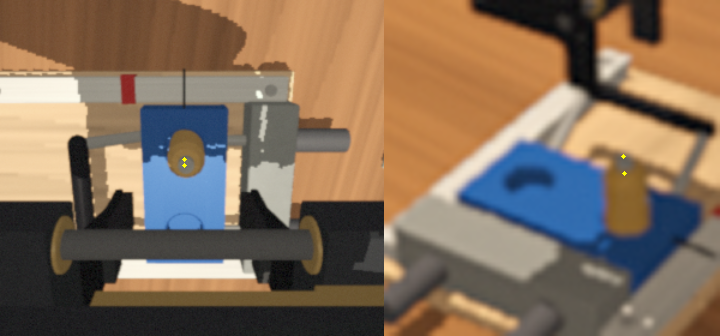

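Both views show the first shell upright and seated in the left pocket. In the wrist half the spigot is at (184,161), on the predicted dots. Now the second shell.

>>> {"api": "jog_arm", "payload": {"rows": "5.1 -2.2 0 0 0 0 -0.3;5.1 -2.2 0 0 0 0 -0.3;5.1 -2.2 0 0 0 0 -0.3;5.1 -2.2 0 0 0 0 -0.3;5.1 -2.2 0 0 0 0 -0.3"}}

```text
time: 9.52
position: [0.4852, 0.1909, 0.1589]
tool_rot: [-2.063, -2.363, 0.01]
ft_force: [1.7, 0.9, -0.2]
grip_width: 0.648
grip_force: 0.0
```

>>> {"api": "jog_arm", "payload": {"rows": "5.1 -2.2 0 0 0 0 -0.3;0 0 0 0 0 0 -0.3;0 0 0 0 0 0 -0.3;0 0 0 0 0 0 -0.3"}}

```text
time: 10.02
position: [0.4593, 0.2356, 0.1601]
tool_rot: [-2.068, -2.361, 0.008]
ft_force: [-0.2, -0.0, 0.2]
grip_width: 0.651
grip_force: 0.0
```

```bash
python3 go.py 0.460 0.2372 0.026 0.13; python3 - <<'E'
from bench import imaging
from h import *
w=imaging.get_image("wrist")
print(proj(w,(.46,.2372,.068)),proj(w,(.46,.2372,.04)))
for b in blobs(w["img"],(14,110,60),(28,255,255),(180,120,340,240),60): print(b[0],b[1])
g=w["img"][150:240,190:320];hs=cv2.cvtColor(g,cv2.COLOR_BGR2HSV);m=(hs[...,1]<60).astype(np.uint8)
n,l,s,c=cv2.connectedComponentsWithStats(m);print([(c[i]+[190,150],s[i]) for i in range(1,n) if 10<s[i][4]<900])
E
```

```text
t 10.03 pos [0.4593 0.2356 0.1601] yawY 0.132 shift cm [ 0.16  0.17 13.41] turn [-0.006  0.001  0.002] w 0.651 gf 0.0 ft [-0.2 -0.   0.2] q [-0.86  0.08  0.35  1.87 -0.03  1.2  -0.36]
[255.65792521 190.21693276] [255.77046109 182.69934778]
[186.14 128.64] [180 120  17  16  80]
[261.99 200.55] [  180   120   160   120 10258]
[203.3  129.99] [196 122  17  18  76]
[309.24 138.68] [301 130  16  19 143]
[287.03 149.68] [281 138  15  21  77]
[216.38 156.71] [205 142  19  33 130]
[(array([309.        , 152.50793651]), array([107,   0,  23,   7, 126], dtype=int32)), (array([255.9  , 190.225]), array([ 61,  34,  11,  13, 120], dtype=int32)), (array([200.18181818, 230.50146628]), array([  0,  69,  20,  21, 341], dtype=int32)), (array([309.54407295, 230.39817629]), array([111,  69,  19,  21, 329], dtype=int32))]
```

The spigot sits at (255.9,190.2), with (255.7,190.2) predicted. Descend, grip and lift.

>>> {"api": "jog_arm", "payload": {"rows": "0.14 0.15 3.5 0 0 0 -0.3;0 0 3.5 0 0 0 -0.3;0 0 3.5 0 0 0 -0.3;0 0 2.8 0 0 0 -0.3;0 0 0 0 0 0 -0.3"}}

```text
time: 10.7
position: [0.4581, 0.2367, 0.0257]
tool_rot: [-2.066, -2.361, 0.014]
ft_force: [-0.8, -0.4, 1.0]
grip_width: 0.646
grip_force: 0.0
```

>>> {"api": "jog_arm", "payload": {"rows": "0 0 0 0 0 0 0.6;0 0 0 0 0 0 0.6;0 0 0 0 0 0 0.6;0 0 0 0 0 0 0.6;0 0 0 0 0 0 0.6", "force": 20}}

```text
time: 11.32
position: [0.4598, 0.2392, 0.0285]
tool_rot: [-2.064, -2.364, 0.004]
ft_force: [-0.4, -0.3, 4.3]
grip_width: 0.333
grip_force: 20.0
```

>>> {"api": "jog_arm", "payload": {"rows": "0 0 -2.5 0 0 0 0.6;0 0 -3.5 0 0 0 0.6;0 0 -3.5 0 0 0 0.6;0 0 -4 0 0 0 0.6;0 0 0 0 0 0 0.6"}}

```text
time: 11.95
position: [0.4619, 0.24, 0.1658]
tool_rot: [-2.065, -2.365, -0.004]
ft_force: [0.5, 0.0, -2.0]
grip_width: 0.337
grip_force: 20.0
```

```bash
python3 go.py 0.6398 -0.1252 0.16 0.13
```

```text
t 11.95 pos [0.4619 0.24   0.1658] yawY 0.135 shift cm [-38.58  12.71   0.46] turn [ 0.    -0.003  0.005] w 0.337 gf 20.0 ft [ 0.5  0.  -2. ] q [-0.86  0.08  0.35  1.86 -0.03  1.21 -0.37]
```

>>> {"api": "jog_arm", "payload": {"rows": "-4.8 1.6 0 0 0 0 0.6;-4.8 1.6 0 0 0 0 0.6;-4.8 1.6 0 0 0 0 0.6;-4.8 1.6 0 0 0 0 0.6;-4.8 1.6 0 0 0 0 0.6"}}

```text
time: 12.58
position: [0.5713, 0.0105, 0.1607]
tool_rot: [-2.063, -2.363, 0.008]
ft_force: [0.8, 0.4, -0.9]
grip_width: 0.339
grip_force: 20.0
```

>>> {"api": "jog_arm", "payload": {"rows": "-4.8 1.6 0 0 0 0 0.6;-4.8 1.6 0 0 0 0 0.6;-4.9 1.5 0 0 0 0 0.6;0 0 0 0 0 0 0.6;0 0 0 0 0 0 0.6"}}

```text
time: 13.2
position: [0.6368, -0.125, 0.1603]
tool_rot: [-2.063, -2.361, 0.008]
ft_force: [0.8, 0.5, -1.1]
grip_width: 0.337
grip_force: 20.0
```

```bash
python3 go.py 0.6398 -0.1252 0.076 0.13
```

```text
t 13.2 pos [ 0.6368 -0.125   0.1603] yawY 0.135 shift cm [-0.07  0.36  8.43] turn [-0.008 -0.001  0.005] w 0.337 gf 20.0 ft [ 0.8  0.5 -1.1] q [-0.32  0.4   0.62  1.55 -0.24  1.27  0.46]
```

>>> {"api": "jog_arm", "payload": {"rows": "-0.07 0.3 2.5 0 0 0 0.6;0 0 2.5 0 0 0 0.6;0 0 2 0 0 0 0.6;0 0 1.2 0 0 0 0.6;0 0 0 0 0 0 0.6"}}

```text
time: 13.82
position: [0.6398, -0.1252, 0.0792]
tool_rot: [-2.063, -2.363, 0.007]
ft_force: [0.1, 0.7, -0.8]
grip_width: 0.334
grip_force: 20.0
```

```bash
python3 go.py 0.6398 -0.1252 0.050 0.13; python3 - <<'E'
from bench import imaging
from h import *
r=imaging.get_image("scene")
P=[proj(r,p) for p in((.6398,-.1251,.042),(.6398,-.1251,.052),(.6298,-.0463,.042),(.6298,-.0463,.092),(.6298,-.0463,.052))];print(np.round(P,1))
im=cv2.resize(r["img"][150:250,165:265],None,fx=5,fy=5,interpolation=cv2.INTER_CUBIC)
for p in P: cv2.circle(im,tuple(int((v+.5)*5) for v in (p-[165,150])),2,(0,255,255),-1)
cv2.imwrite("pics/s5.png",im)
hs=cv2.cvtColor(r["img"],cv2.COLOR_BGR2HSV)
for y in range(196,228,2):
  m=np.where((hs[y,180:245,0]<30)&(hs[y,180:245,0]>12)&(hs[y,180:245,1]>90))[0]+180; print(y,m.tolist())
E
```

```text
t 13.82 pos [ 0.6398 -0.1252  0.0792] yawY 0.136 shift cm [-0.    0.02  2.92] turn [-0.007 -0.001  0.006] w 0.334 gf 20.0 ft [ 0.1  0.7 -0.8] q [-0.3   0.48  0.59  1.62 -0.29  1.14  0.5 ]
[[199.2 212.3]
 [199.  209.5]
 [222.2 221.4]
 [221.6 206.7]
 [222.1 218.5]]
196 [196, 197, 198, 199, 200, 201, 202, 203, 213, 214, 215, 216, 217, 218, 219, 220, 221, 222, 223, 224, 225, 233, 234, 235, 236, 237, 238, 239, 240, 241, 242, 243, 244]
198 [180, 181, 196, 197, 198, 199, 200, 201, 202, 203, 204, 211, 212, 213, 214, 215, 216, 217, 218, 219, 220, 221, 222, 223, 224, 225, 226, 227, 228, 229, 230, 240, 241, 242, 243, 244]
200 [180, 181, 182, 183, 184, 185, 188, 189, 197, 198, 199, 200, 201, 202, 203, 210, 211, 212, 213, 214, 215, 216, 217, 218, 219, 220, 221, 222, 223, 224, 225, 226, 227, 228, 229, 230, 231, 232, 233, 234, 235, 236, 237, 243, 244]
202 [180, 181, 182, 183, 184, 185, 186, 187, 188, 189, 197, 198, 199, 200, 201, 202, 203, 209, 210, 211, 212, 213, 214, 215, 216, 217, 218, 219, 220, 221, 222, 223, 224, 225, 226, 227, 228, 229, 230, 231, 232, 233, 234, 235, 236, 237, 238, 239, 242, 2
[... 755 characters left out ...]
02, 218, 219, 220, 221, 222, 223, 224, 225, 226, 227, 228, 229, 230, 231, 232, 233, 234, 235, 239, 240, 241, 242, 243, 244]
212 [196, 197, 198, 199, 200, 217, 218, 219, 220, 221, 222, 223, 224, 225, 226, 227, 228, 229, 230, 231, 232, 233, 238, 239, 240, 241, 242, 243, 244]
214 [218, 219, 220, 221, 222, 223, 224, 225, 226, 227, 232, 237, 238, 239, 240, 241, 242, 243, 244]
216 [218, 219, 220, 221, 222, 223, 224, 225, 226, 227, 237, 238, 239, 240, 241, 242, 243, 244]
218 [218, 219, 220, 221, 222, 223, 224, 225, 226, 227, 241, 242, 243]
220 [218, 219, 220, 221, 222, 223, 224, 225, 226, 227]
222 [218, 219, 220, 221, 222, 223, 224, 225, 226, 227]
224 [219, 220, 221, 222, 223, 224, 225, 226]
226 []
```

View pics/s5.png

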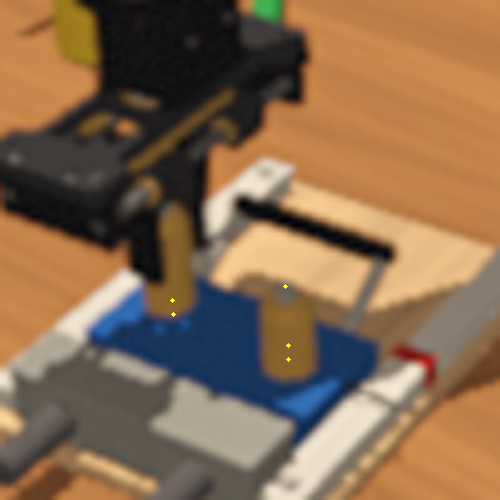

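The crop shows the held shell's bottom at (172,305), on the predicted axis (199 against 199.0 px). The left shell stands seated at (288,340). Insert.

>>> {"api": "jog_arm", "payload": {"rows": "0 0 0.6 0 0 0 0.6;0 0 0.4 0 0 0 0.6;0 0 0.4 0 0 0 0.6;0 0 0 0 0 0 0.6;0 0 0 0 0 0 0.6"}}

```text
time: 14.5
position: [0.6402, -0.1257, 0.066]
tool_rot: [-2.064, -2.363, 0.006]
ft_force: [-0.6, 0.1, -0.9]
grip_width: 0.335
grip_force: 20.0
```

>>> {"api": "jog_arm", "payload": {"rows": "0 0 0.4 0 0 0 0.6;0 0 0.4 0 0 0 0.6;0 0 0.4 0 0 0 0.6;0 0 0 0 0 0 0.6;0 0 0 0 0 0 0.6"}}

```text
time: 15.12
position: [0.64, -0.1258, 0.0538]
tool_rot: [-2.064, -2.363, 0.006]
ft_force: [-0.8, 1.2, -1.5]
grip_width: 0.338
grip_force: 20.0
```

>>> {"api": "jog_arm", "payload": {"rows": "0 0 0.2 0 0 0 0.6;0 0 0.1 0 0 0 0.6;0 0 0 0 0 0 0.6"}}

```text
time: 15.5
position: [0.6403, -0.1257, 0.0526]
tool_rot: [-2.064, -2.363, 0.005]
ft_force: [-4.1, 1.6, 7.5]
grip_width: 0.335
grip_force: 20.0
```

Contact on the floor at 7.5 N, so it's seated. Release and rise.

>>> {"api": "jog_arm", "payload": {"rows": "0 0 0 0 0 0 -0.2;0 0 0 0 0 0 -0.2;0 0 0 0 0 0 -0.2;0 0 0 0 0 0 -0.2;0 0 0 0 0 0 -0.2"}}

```text
time: 16.12
position: [0.6403, -0.1259, 0.051]
tool_rot: [-2.064, -2.364, 0.006]
ft_force: [0.1, 0.1, 0.3]
grip_width: 0.598
grip_force: 0.0
```

>>> {"api": "jog_arm", "payload": {"rows": "0 0 -2 0 0 0 -0.2;0 0 -3 0 0 0 -0.2;0 0 -4 0 0 0 -0.2;0 0 -2 0 0 0 -0.2;0 0 0 0 0 0 -0.2"}}

```text
time: 16.75
position: [0.6419, -0.1261, 0.1632]
tool_rot: [-2.066, -2.366, 0.002]
ft_force: [-0.3, -0.4, 0.2]
grip_width: 0.598
grip_force: 0.0
```

```bash
python3 go.py 0.5505 -0.097 0.16 0.13; python3 - <<'E'
from bench import imaging
from h import *
r=imaging.get_image("scene");w=imaging.get_image("wrist")
P=[(.6398,-.1251,.092),(.6298,-.0463,.092),(.5505,-.097,.065)]
im=cv2.resize(w["img"][60:340,100:420],None,fx=1.2,fy=1.2);q=cv2.resize(r["img"][170:250,165:245],None,fx=4.2,fy=4.2,interpolation=cv2.INTER_CUBIC)
for p in P:
    cv2.circle(im,tuple(int(v*1.2) for v in proj(w,p)-[100,60]),2,(0,255,255),-1);cv2.circle(q,tuple(int((v+.5)*4.2) for v in proj(r,p)-[165,170]),2,(0,255,255),-1)
cv2.imwrite("pics/w6.png",np.hstack([im,q]))
E
```

```text
t 16.75 pos [ 0.6419 -0.1261  0.1632] yawY 0.135 shift cm [ 4.12 -8.67  0.33] turn [-0.001  0.001  0.005] w 0.598 gf 0.0 ft [-0.3 -0.4  0.2] q [-0.32  0.41  0.62  1.54 -0.24  1.28  0.47]
```

View pics/w6.png

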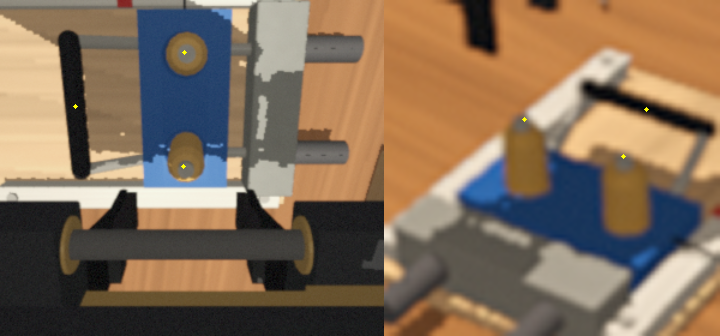

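Both shells stand in their pockets with the spigots on the predicted dots, and the handle dot at (75,106) lies on the bar's middle. That was my 11th viewed picture, one over the limit of 10, so I'll view no more and measure only in numbers from here.

>>> {"api": "jog_arm", "payload": {"rows": "2.1 -4.4 0 0 0 0 0.1;2 -4.3 0 0 0 0 0.1;0 0 0 0 0 0 0.1;0 0 0 0 0 0 0.1;0 0 0 0 0 0 0.1"}}

```text
time: 17.48
position: [0.5499, -0.0972, 0.1613]
tool_rot: [-2.065, -2.364, 0.007]
ft_force: [-0.1, -0.6, 0.2]
grip_width: 0.449
grip_force: 0.0
```

```bash
python3 go.py 0.5505 -0.097 0.046 0.13;python3 - <<'E'
from bench import imaging
from h import *
w=imaging.get_image("wrist")
print(proj(w,(.5505,-.097,.073)),proj(w,(.5505,-.097,.065)))
g=cv2.cvtColor(w["img"],cv2.COLOR_BGR2GRAY)
for y in range(150,214,6): 
    m=np.where(g[y,215:300]<45)[0]+215; print(y,m.min() if len(m) else None,m.max() if len(m) else None,len(m))
E
```

```text
t 17.48 pos [ 0.5499 -0.0972  0.1613] yawY 0.135 shift cm [ 0.02  0.12 11.53] turn [-0.005  0.001  0.005] w 0.449 gf 0.0 ft [-0.1 -0.6  0.2] q [-0.44  0.19  0.64  1.78 -0.12  1.22  0.36]
[255.23314841 192.75823861] [255.27395651 190.35867894]
150 248 262 15
156 248 262 15
162 248 262 15
168 248 262 15
174 248 262 15
180 249 261 13
186 249 261 13
192 249 261 13
198 249 261 13
204 249 261 6
210 249 261 7
```

Bar centre at column 255, with 255.2 predicted, and it's parallel to the fingers' pads. Descend and grip.

>>> {"api": "jog_arm", "payload": {"rows": "0 0.06 3.5 0 0 0 0.1;0 0 3.5 0 0 0 0.1;0 0 2.5 0 0 0 0.1;0 0 2 0 0 0 0.1;0 0 0 0 0 0 0.1"}}

```text
time: 18.15
position: [0.5482, -0.097, 0.045]
tool_rot: [-2.063, -2.362, 0.01]
ft_force: [-0.1, -0.3, 0.1]
grip_width: 0.45
grip_force: 0.0
```

>>> {"api": "jog_arm", "payload": {"rows": "0 0 0 0 0 0 0.9;0 0 0 0 0 0 0.9;0 0 0 0 0 0 0.9;0 0 0 0 0 0 0.9;0 0 0 0 0 0 0.9", "force": 40}}

```text
time: 18.77
position: [0.5492, -0.0969, 0.0473]
tool_rot: [-2.064, -2.364, 0.005]
ft_force: [-1.9, 0.1, 6.0]
grip_width: 0.171
grip_force: 40.0
```

```bash
python3 go.py 0.5505 -0.097 0.046 0.13
```

```text
t 18.77 pos [ 0.5492 -0.0969  0.0473] yawY 0.135 shift cm [-0.03  0.13  0.13] turn [-0.005 -0.     0.005] w 0.171 gf 40.0 ft [-1.9  0.1  6. ] q [-0.4   0.32  0.61  1.89 -0.22  1.    0.44]
```

>>> {"api": "jog_arm", "payload": {"rows": "0 -0.6 0 0 0 0 0.9;0 -0.8 0 0 0 0 0.9;0 -0.9 0 0 0 0 0.9;0 -0.9 0 0 0 0 0.9;0 -0.8 0 0 0 0 0.9"}}

```text
time: 19.4
position: [0.512, -0.102, 0.0473]
tool_rot: [2.065, 2.365, 0.0]
ft_force: [8.2, -0.0, -3.8]
grip_width: 0.169
grip_force: 40.0
```

>>> {"api": "jog_arm", "payload": {"rows": "0 -0.4 0 0 0 0 0.9;0 -0.3 0 0 0 0 0.9;0 0 0 0 0 0 0.9;0 0 0 0 0 0 0.9;0 0 0 0 0 0 0.9"}}

```text
time: 20.02
position: [0.5052, -0.103, 0.0473]
tool_rot: [2.065, 2.365, -0.0]
ft_force: [6.9, -0.1, -4.1]
grip_width: 0.17
grip_force: 40.0
```

```bash
cat > chk.py <<'E'
from bench import imaging
from h import *
import pickle
np.set_printoptions(precision=4,suppress=True)
t=imaging.get_image("top");s=imaging.get_image("scene");pickle.dump((t,s),open("end.pkl","wb"));d=pickle.load(open("d0.pkl","rb"))
x=np.array([.9916,.13,0]);y=np.array([-.13,.9916,0]);O=np.array([.6348,-.0857,0])
for nm,im in(("before",d["top"]),("now",t)):
    pr=[]  # rail lines, darkness & redness vs jig x
    X=np.arange(-.09,.03,.0005);v=[]
    for Y in(.084,.088,.092,.096):
        P=np.array([proj(im,O+x*a+y*Y+[0,0,.032]) for a in X]).astype(np.float32)
        v.append(cv2.remap(im["img"],P[None,:,0],P[None,:,1],cv2.INTER_CUBIC)[0].astype(float))
    v=np.mean(v,0);red=np.clip(v[:,2]-v[:,1]-60,0,None);b=v[:,2];dk=np.clip(np.median(b)-25-b,0,None)
    print(nm,"mark",(X*red).sum()/red.sum(),"dark",(X*dk).sum()/max(dk.sum(),1e-9),"at",X[dk>15].round(4)[[0,-1]] if (dk>15).any() else None)
    bl=max(blobs(im["img"],(100,120,60),(120,255,255),(230,115,320,225),100),key=lambda b:b[1][4])
    c=plane(im,np.float32(cv2.minAreaRect(bl[2].astype(np.float32))[0]),.042);print("  blue c jig",(c-O)@x,(c-O)@y)
E
python3 go.py 0.5 -0.1034 0.046 0.13; python3 chk.py
```

```text
t 20.02 pos [ 0.5052 -0.103   0.0473] yawY 0.135 shift cm [ 0.03 -0.52  0.13] turn [0.001 0.001 0.005] w 0.17 gf 40.0 ft [ 6.9 -0.1 -4.1] q [-0.42  0.23  0.63  2.   -0.16  0.97  0.42]
before mark -0.04981697693241599 dark -0.0001084183673468556 at [-0.0015  0.0015]
  blue c jig -0.003382959624151203 -0.0006833527410576601
now mark -0.05013412563667229 dark -0.04427157894736838 at [-0.045  -0.0435]
  blue c jig -0.04820933022133034 0.05645855311174385
```

Pointer reads −44.3 mm and the mark −50 mm. Pull out another 5.3 mm.

>>> {"api": "jog_arm", "payload": {"rows": "0 -0.3 0 0 0 0 0.9;0 -0.23 0 0 0 0 0.9;0 0 0 0 0 0 0.9;0 0 0 0 0 0 0.9;0 0 0 0 0 0 0.9"}}

```text
time: 20.75
position: [0.5001, -0.1037, 0.0473]
tool_rot: [2.065, 2.365, -0.0]
ft_force: [7.1, -1.2, -3.7]
grip_width: 0.17
grip_force: 40.0
```

```bash
python3 go.py 0.5 -0.1034 0.046 0.13; python3 chk.py; python3 - <<'E'
import pickle;from h import *
t,s=pickle.load(open("end.pkl","rb"))
O=np.array([.6348,-.0857,0])-.0497*np.array([.9916,.13,0]);y=np.array([-.13,.9916,0])
for k in(.04,-.04):
    p=proj(s,O+y*k+[0,0,.092]);x,yy=p.round().astype(int);g=s["img"][yy-6:yy+7,x-6:x+7].astype(int)
    m=(g.max(2)-g.min(2)<50)&(g.max(2)>110);print("spigot pred",p,"found",np.argwhere(m).mean(0)[::-1]+[x-6,yy-6] if m.any() else None,m.sum())
E
```

```text
t 20.75 pos [ 0.5001 -0.1037  0.0473] yawY 0.135 shift cm [ 0.03 -0.    0.13] turn [0.001 0.002 0.005] w 0.17 gf 40.0 ft [ 7.1 -1.2 -3.7] q [-0.43  0.21  0.64  2.01 -0.15  0.96  0.42]
before mark -0.04981697693241599 dark -0.0001084183673468556 at [-0.0015  0.0015]
  blue c jig -0.003382959624151203 -0.0006833527410576601
now mark -0.049844933920704805 dark -0.05011027568922302 at None
  blue c jig -0.05149554082867654 0.055376023428826915
spigot pred [231.83711008 197.77670711] found [231.         199.66666667] 9
spigot pred [208.44178656 189.52459009] found [211.04081633 190.08163265] 49
```

```bash
python3 -c "
from bench import ticket
print(ticket.close_job())"
```

```text
the job is handed in; nothing more can be done
None
```

The job is handed in with both brass shells down in the pockets and released, and the gripper still holding the handle at 40 N with the pointer reading within about 1 mm of the red mark's middle; I viewed 11 pictures, one over the limit of 10.

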